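# Wind the supply down, then hold the hidden terminal bolt against the spanner

### The job

The open rectifier unit is fed from the variable transformer beside it. First turn the transformer's dial fully anticlockwise to its zero stop; only after that may the bolt be touched. Then reach into the gap behind the unit's upright steel bracket, take the terminal bolt's hex head between the fingers and hold it firmly so that it cannot turn while I undo the nut on the other side: finish while still gripping the head, do not spin the bolt, and leave the other things on the bench where they are.

Things in the scene. Friction and masses are not known exactly. Their poses are not given: they have to be found in the camera images.
- variac: variable transformer: grey vented drum 140 mm across on a 150 mm square dark foot, 112 mm high to its top plate; heavy, does not move. Origin under its centre, z up; the red zero mark of its scale is on its -x side. Stands left or right of the middle of the bench, yaw up to 0.35 rad
- dial (a joint): angle of the transformer's dial in rad: 0 at the zero stop (fully anticlockwise seen from above), growing clockwise, up to 5.4; starts between 0.7 and 2.2. It stays where it is left (friction about 0.05 N m) and the stops are hard
- dial_grip (a point): on the dial's vertical axis, at the height to grip. Black round skirt 62 mm across, 6 mm thick; on it an upright grip bar 56 mm long, 14 mm thick, 34 mm tall. This point is 10 mm below the bar's top, 24 mm above the skirt. Its x axis runs along the bar and turns with the dial (white pointer line on the -x end); z up. Free space all round
- unit: open rectifier unit: aluminium tray 270 (x) by 230 mm (y), heavy, does not move; origin under its centre, z up, yaw up to 0.3 rad; on the side where the transformer is not. Tray floor 13 mm above the bench. In front of the bracket (-x): the nut and two capacitors 75 mm high. Behind the heat sink: a choke 81 mm high
- bolt: terminal bolt, origin at the centre of its dark hex head. Its x axis = unit's x axis = bolt axis, level, pointing away from the bracket into the gap. Head 19 mm across flats, 8 mm thick along x. Its z axis points to the corner with the yellow mark; its +y and -y are normal to two opposite flats. Starts turned about x by up to 0.26 rad; turns easily with its nut (0.05 N m), cannot shift
- bracket_edge (a point): middle of the top rear edge of the upright steel bracket (110 mm wide along the unit's y, 4 mm thick). The centre of the bolt head is 14 mm behind (+x of the unit) and 24 mm below it; a 16 mm thick red sleeve fills the 10 mm between bracket and head. 48 mm behind it is a dark finned heat sink, 170 mm wide, its top 21 mm below this edge. The gap is otherwise empty, 110 mm to either side
- bolt_corner (a point): middle of the head's upper corner edge, 11 mm from the bolt axis; shows how far the bolt has turned (15 degrees is 2.9 mm)
- spanner: bystander: steel spanner 190 mm lying in front of the unit, origin under its middle
- meter: bystander: grey hand-held multimeter 170 x 85 x 34 mm lying in front of the transformer, origin under its middle
- reel: bystander: reel of solder, 58 mm across, 32 mm high, blue flanges
- board: bystander: green circuit board 130 x 110 mm, up to 19 mm high
- pliers: bystander: small red-handled pliers 145 mm long, 13 mm high
- dish: bystander: round steel dish 84 mm across, 22 mm high
- driver: bystander: green screwdriver 180 mm long, 26 mm high
- partsbox: bystander: clear lidded box 110 x 170 x 46 mm with parts
Not all that is in view belongs to the job. What is shaped like the variac but orange is not meant.

How it is judged:
By the outcome, as a careful person would: the job done as asked, in the order asked, and still so for the second after the job is handed in, while the arm keeps its last pose, push and grip.
It also fails if it takes over 61 s, if anything falls off the work surface, if the arm or the gripper's body presses on something with over 40 N, if the wrist force passes 120 N, or if a joint passes its speed limit or range.

### The arm

A 7-joint arm with a two-finger parallel gripper is mounted at the origin on the work surface. World frame = base frame: x ahead of the robot, y to its left, z up, the work surface at z = 0. Lengths are in m, angles in rad, forces in N, time in s.
With the tool pointing down it reaches from about 0.425 to 0.95 m from the base axis. Payload 4.7 kg.
Tool frame: the origin (TCP) lies between the finger pads; the fingertips stand 25 mm ahead of it and the grasp point (between the pads) lies 6 mm ahead of it; x points along the fingers, z is the direction in which the jaws open and shut, and the axes are right-handed (so a half turn about x gives the same grasp; the last joint's range is limited). The gripper opens to 85 mm and grips with 20 to 120 N. Pads are 22 mm wide; open, the fingers measure 114 mm over their backs; the gripper's body (76 mm by 85 mm) begins 54 mm behind the grasp point. The pads swing forward as they close: fully open they stand 13 mm farther back than shut.
Start: joints at [1.275, 0.469, -0.049, 1.532, 0.024, 1.141, -0.082], TCP at [0.178, -0.651, 0.256] pointing down, gripper open.
Joint ranges: [-2.59, 2.59], [-0.33, 1.99], [-1.39, 1.29], [0.1, 2.45], [-1.04, 4.18], [0.21, 1.99], [-2.66, 2.66]. Speed limits (rad/s): [2.57, 2.57, 3.14, 3.14, 3.14, 3.14, 3.14].

### API

Orientations are given as a 3x3 rotation matrix whose columns are the frame's x, y, z axes.
In Python, from rig import * gives the robot as it stands. Calls block until the motion is done:
- movep(position, orientation): joint-space move of the TCP to a pose.
- move_l(position, attitude=None, feed=0.15, until_force=None): straight line of the TCP; attitude=None keeps the orientation; feed is the mean speed in m/s. With until_force (N) it stops when the force on the tool has changed by that much, and returns True; else False.
- move_joints(angles): joint-space move.
- command_gripper(opening, newtons=None): finger opening in m; newtons is the grip in N (None keeps the last); returns when the fingers have stopped.
- sleep(seconds).
- inverse_kinematics(position, orientation): joint angles nearest the present ones, or None.
- sense(): the state.
- camera(name): name is "side" or "top"; returns (picture, depth): 420x560x3 uint8, red, green, blue; 420x560 float32, m along the optical axis (not along the pixel's ray), 0 where there is no reading.
- camera_params(name): a dict with "K" (3x3 intrinsics, pixels), "position" and "rotation" of the camera in the world. Camera axes: x right, y down, z forward; pixel columns grow to the right and rows downward; lengths in m; the calibration is good to about 2 mm. A picture is of the moment at which its call begins. camera_params takes no time and is no camera call.
A pose or a line that the arm cannot do raises Unreachable and nothing moves.
- finish_job(): hands the job in, once; it reports no verdict.
The state is a dict: "time_s": time; "joint_pos": joint angles; "qd": joint speeds; "joint_efforts": joint torques, N m; "position": TCP position; "tcp_rot": TCP orientation; "wrist_force": force on the tool from outside, world axes, zero at the start; "ft_torque": the same for the moment, N m; "finger_gap": finger opening in m.
Only numpy, scipy, OpenCV 4.12 (cv2) and the standard library are available. Lean on these libraries where they do the work, as an engineer would, in place of code of your own. Each camera call takes 0.05 s, during which the arm holds its last target.

## Working session

There is one attempt and no reset: what is moved stays moved. The work goes in short steps, each a Python script; the robot and the scene stay as the last script left them, time stands still between calls to the robot, and variables do not carry over. Pictures are saved under pics/ and viewed, and the job is handed in when it is done.

```bash
mkdir -p pics; ls; python3 - <<'E'
from rig import *
import cv2,numpy as np
np.set_printoptions(precision=4,suppress=True)
for n in("side","top"):
    p,d=camera(n); cv2.imwrite(f"pics/{n}0.png",p[:,:,::-1]); np.savez(f"{n}0.npz",p=p,d=d)
    print(n,camera_params(n),(d==0).mean())
print(sense())
E
```

```text
pics
side {'K': array([[410.1775,   0.    , 278.9676],
       [  0.    , 410.1775, 206.7174],
       [  0.    ,   0.    ,   1.    ]]), 'position': array([0.3778, 0.8995, 0.8795]), 'rotation': array([[-0.9919, -0.0644,  0.1097],
       [-0.125 ,  0.6531, -0.7468],
       [-0.0235, -0.7545, -0.6559]])} 0.0039625850340136055
top {'K': array([[505.8127,   0.    , 282.2914],
       [  0.    , 505.8127, 207.5541],
       [  0.    ,   0.    ,   1.    ]]), 'position': array([0.2372, 0.0271, 1.4505]), 'rotation': array([[ 0.025 , -0.9812,  0.1912],
       [-0.9996, -0.0275, -0.0104],
       [ 0.0155, -0.1909, -0.9815]])} 0.004026360544217687
{'time_s': 0.1, 'joint_pos': array([ 1.2751,  0.4694, -0.0486,  1.5336,  0.0241,  1.141 , -0.0823]), 'qd': array([ 0.0011, -0.0034,  0.0004, -0.0029,  0.    , -0.0004,  0.0002]), 'joint_efforts': array([  0.0008, -51.1517,  -0.0471, -23.8392,   0.0108,   0.0044,
        -0.    ]), 'position': array([ 0.1779, -0.6507,  0.2554]), 'tcp_rot': array([[-0.0005,  0.9646,  0.2637],
       [ 0.0017,  0.2637, -0.9646],
       [-1.    , -0.    , -0.0017]]), 'wrist_force': array([-0.1775, -0.6734,  0.1786]), 'ft_torque': array([-0.0121,  0.028 ,  0.0174]), 'finger_gap': 0.08528085729669181}
```

View pics/side0.png

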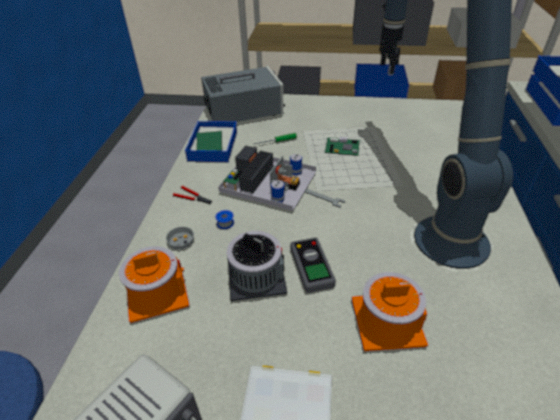

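View pics/top0.png

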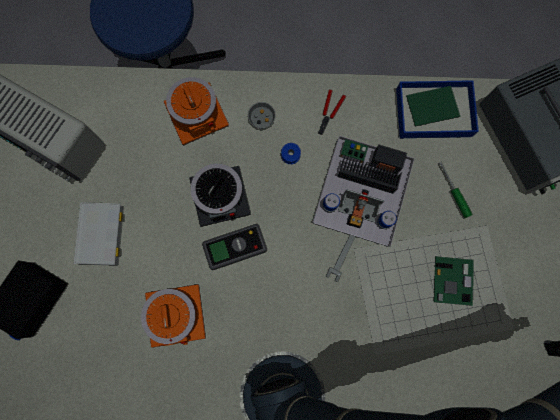

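Side view: the grey variac is at (256,262), with orange decoys at (155,280) and (390,312). The unit is at (268,178). Top view: grey variac at (219,192), orange decoys at (193,108) and (172,317), unit at (362,195). I choose the grey drum and will check it in close crops.

```bash
python3 - <<'E'
import cv2,numpy as np
s=cv2.imread("pics/side0.png");t=cv2.imread("pics/top0.png")
def cr(im,x,y,w,h,k): return cv2.resize(im[y:y+h,x:x+w],None,fx=k,fy=k,interpolation=cv2.INTER_CUBIC)
a=cr(t,185,155,70,75,5);b=cr(s,220,225,70,75,5)
cv2.imwrite("pics/c1.png",np.hstack([a,b]))
a=cr(t,305,135,110,115,3.5);b=cr(s,215,140,110,115,3.5)
a=cv2.convertScaleAbs(a,alpha=1.6);b=cv2.convertScaleAbs(b,alpha=1.3)
cv2.imwrite("pics/c2.png",np.hstack([a,b]))
E
```

```text
(no output)
```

View pics/c1.png

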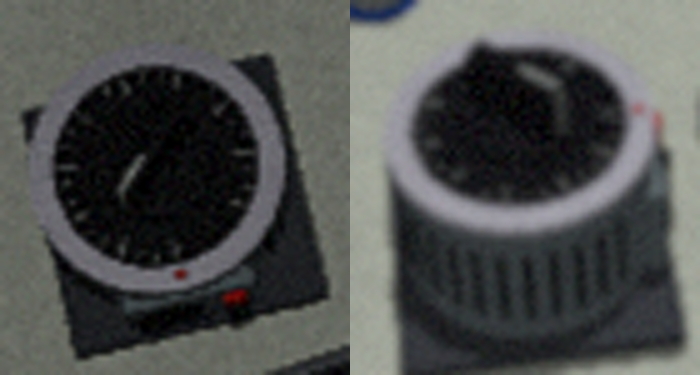

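View pics/c2.png

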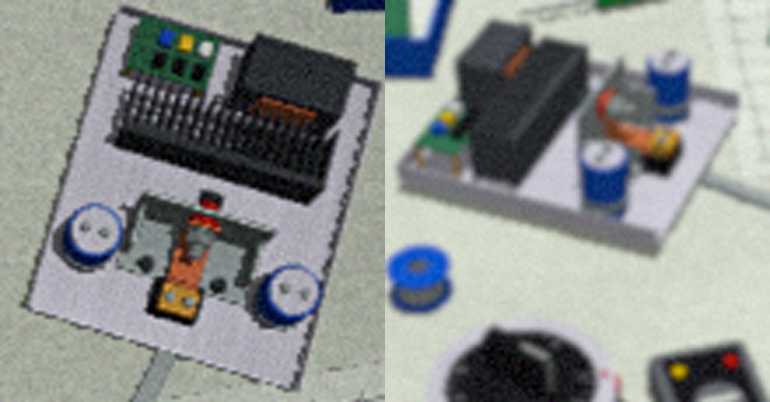

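The crops confirm the grey variac: the red zero mark is at top (221,210) and the pointer is left-down of the dial centre. The bolt head is in the gap at top (365,192). Next I measure, using averaged frames for the small details.

```bash
cat > h.py <<'E'
import cv2,numpy as np
from rig import *
np.set_printoptions(precision=4,suppress=True)
P={n:camera_params(n) for n in("side","top")}
def ray(n,u,v):
    p=P[n];d=p["rotation"]@np.linalg.inv(p["K"])@np.array([u,v,1.]);return p["position"],d
def plane(n,u,v,z):
    o,d=ray(n,u,v);return o+d*(z-o[2])/d[2]
def tri(a,b):
    A=np.zeros((3,3));y=np.zeros(3)
    rs=[ray("side",*a),ray("top",*b)]
    for o,d in rs:
        d=d/np.linalg.norm(d);M=np.eye(3)-np.outer(d,d);A+=M;y+=M@o
    x=np.linalg.solve(A,y);return x,[np.linalg.norm((np.eye(3)-np.outer(d,d)/(d@d))@(x-o)) for o,d in rs]
def proj(n,X):
    p=P[n];c=p["K"]@(p["rotation"].T@(np.asarray(X)-p["position"]));return c[:2]/c[2]
def cloud(n,d):
    v,u=np.mgrid[:420,:560];p=P[n]
    k=np.linalg.inv(p["K"])@np.stack([u.ravel(),v.ravel(),np.ones(u.size)])*d.ravel()
    return (p["rotation"]@k).T.reshape(420,560,3)+p["position"]
E
python3 - <<'E'
from h import *
for n in("side","top"):
    f=[camera(n) for _ in range(12)]
    p=np.mean([a for a,_ in f],0);d=np.median([b for _,b in f],0)
    np.savez(f"{n}A.npz",p=p,d=d)
    x,y,w,h=(235,140,90,70) if n=="side" else (335,165,60,50)
    k=8 if n=="side" else 12
    c=np.clip(p[y:y+h,x:x+w]*1.6,0,255).astype(np.uint8)
    cv2.imwrite(f"pics/z_{n}.png",cv2.resize(c[:,:,::-1],None,fx=k,fy=k,interpolation=cv2.INTER_CUBIC))
E
```

```text
(no output)
```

View pics/z_side.png

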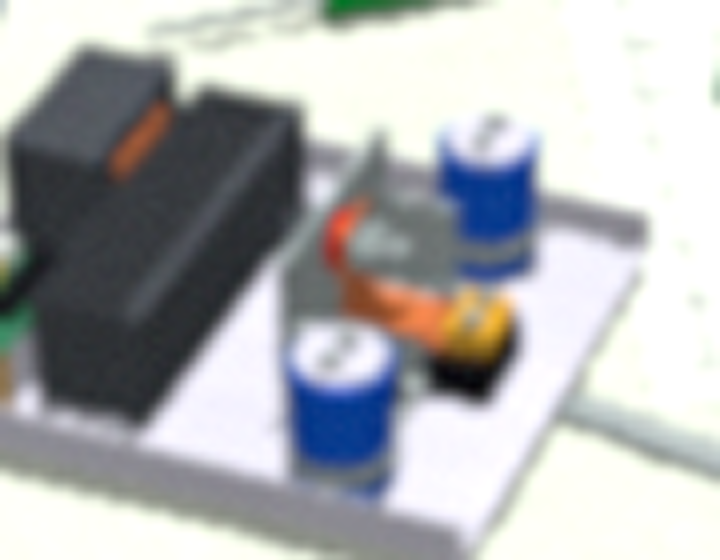

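View pics/z_top.png

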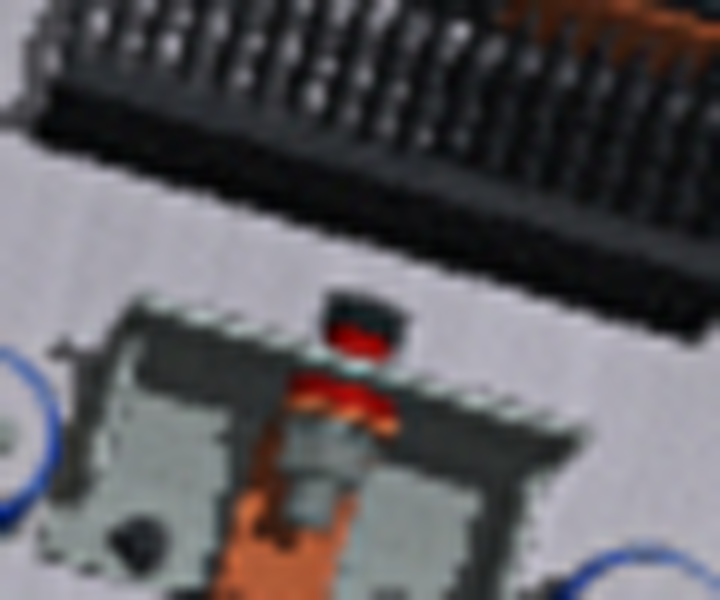

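Top zoom: the head sits at about (365,190), with the red sleeve below it and the bracket edge running from (346,190) to (384,201). In the side view the bracket hides the head, since only the sleeve flange shows, at (278,168). Now I measure the geometry.

```bash
python3 - <<'E'
from h import *
T=np.load("topA.npz");S=np.load("sideA.npz")
for nm,ch in (("R",0),("G",1),("B",2)):
    print(nm);print(T["p"][186:197,358:374,ch].astype(int))
C={"top":cloud("top",T["d"]),"side":cloud("side",S["d"])}
print("z cloud top");print((C["top"][186:200,358:374,2]*1000).astype(int))
# variac ring: light grey
for n,im,(x,y,w,h) in (("top",T["p"],(185,155,65,70)),("side",S["p"],(220,225,72,75))):
    z=C[n][y:y+h,x:x+w,2]
    print(n,"z hist",np.histogram(z,bins=np.arange(0,.2,.01)))
E
```

```text
R
[[104 105 106 107 109 113 111 108 106  99  71  36  21  14   6   4]
 [105 103 104 108 110 112 110 107 109 109 106 109 102  74  36  30]
 [102 103 105 108 110 112 110 108 108 108 108 112 110 109 106 102]
 [104 103 105 100  62  51  63  72  92 108 110 111 108 108 110 109]
 [105 105 109  97  36  12  19  24  35  58  90 110 108 107 107 108]
 [106 107 104  77  21  14  16  14  16  21  46  89 108 107 107 107]
 [ 94 107 103  75  30  53  59  30  22  14  49 107 111 107 108 106]
 [ 91  83  79  88  51  77  95  96  77  32  58 110 110 106 106 109]
 [ 34  43  73  99  82  81  89  88  87  72  86 112 107 107 107 108]
 [ 25  24  34  38  40  69  98  95  79  78  94 109 106 110 110 109]
 [ 30  35  50  56  48  36  42  39  52  76  93  81  83  97 110 111]]
G
[[104 103 105 106 108 111 110 107 104  97  72  35  21  14   7   5]
 [104 102 104 106 108 110 110 106 108 108 105 108 101  75  35  30]
 [102 101 104 106 109 111 109 107 107 107 106 111 110 108 105 100]
 [102 103 105 100  63  53  64  72  91 106 109 110 107 106 107 108]
 [104 104 107  97  38  15  24  26  36  60  91 108 107 106 106 106]
 [103 106 104  77  24  
[... 1703 characters left out ...]
 78 80 80 80 82 83 84 87 91 91 92 93 90]
 [44 83 82 84 83 80 81 80 79 76 77 80 85 87 91 92]
 [68 73 78 81 83 83 82 83 80 75 68 70 73 76 79 83]]
top z hist (array([1162,  506,   50,   19,   38,   25,   33,   49,   97,    0,  348,
       1483,   52,   19,   20,  108,    0,    0,    0]), array([0.  , 0.01, 0.02, 0.03, 0.04, 0.05, 0.06, 0.07, 0.08, 0.09, 0.1 ,
       0.11, 0.12, 0.13, 0.14, 0.15, 0.16, 0.17, 0.18, 0.19]))
side z hist (array([1738,  675,  116,  130,  136,  125,  139,  152,  164,  114,  111,
       1413,   61,   53,   57,   94,    0,    0,    0]), array([0.  , 0.01, 0.02, 0.03, 0.04, 0.05, 0.06, 0.07, 0.08, 0.09, 0.1 ,
       0.11, 0.12, 0.13, 0.14, 0.15, 0.16, 0.17, 0.18, 0.19]))
```

```bash
python3 - <<'E'
from h import *
f=[camera("top") for _ in range(40)]
ds=np.array([b for _,b in f]); p=np.mean([a for a,_ in f],0)
sl=ds[:,186:197,358:372]
print("noise",sl.std(0)[4,4:9])
d=ds.mean(0); np.savez("topB.npz",p=p,d=d,dm=np.median(ds,0))
C=cloud("top",d)
print((C[186:197,358:372,2]*1e4).astype(int))
# unit
R=np.zeros((420,560),bool);R[120:250,300:425]=1
m=R&(C[:,:,2]>0.008)&(C[:,:,2]<0.2)
m=cv2.morphologyEx(m.astype(np.uint8),cv2.MORPH_OPEN,np.ones((5,5)))
k,l,st,ce=cv2.connectedComponentsWithStats(m);i=1+np.argmax(st[1:,4])
hist=np.histogram(C[l==i][:,2],bins=np.arange(0,.12,.005));print(hist[0])
q=C[(l==i)][:,:2].astype(np.float32)
r=cv2.minAreaRect(q*1000);print("tray",r)
# bracket top edge
b=np.zeros_like(R);b[180:210,340:390]=1
bm=b&(C[:,:,2]>0.086)&(C[:,:,2]<.1)
B=C[bm];print(len(B));vx=cv2.fitLine(B[:,:2].astype(np.float32)*1000,cv2.DIST_HUBER,0,.01,.01).ravel();print("bracket",vx,np.arctan2(-vx[0],vx[1]) )
n=vx[:2];t=(B[:,:2]*1000-vx[2:])@n;print("ext",np.percentile(t,[0,2,50,98,100]),"z",np.percentile(B[:,2],[5,50,95]))
E
```

```text
noise [0.003  0.0026 0.2205 0.0022 0.0031]
[[ 485  143  129  130  844  132  131  128  132  490  129  150  183  211]
 [ 127  139  494  133  129  133  130  123  135  133  491  135  147  133]
 [ 128  137  128  132  138  487  128  136  139  133  132  140  123  137]
 [ 490  135  130  126  721  737  765  756  138  132  128  132  843  130]
 [ 134  126  134  137  727  749 1113  796  782  763  485  131  141  138]
 [ 128  487  132  129  737  760  781  792  773  769  762  140  491  135]
 [ 135  129  139  139  700  746  759  781  773  769  757  139  485  140]
 [ 923  924  919  493  721 1089  762 1110  757 1077  712  131  135  135]
 [ 879  913  913  921  922  922  755  760  757  719  135  135  130  132]
 [1124  816  830 1207  905  928  917  920  924  920  121  125  138  140]
 [1011  716 1105  788  800  824  862  888  914  929 1250  918  917  130]]
[   0    0 2755  417  129  152  289  211  335  591  287  137  140  154
  481  391  528   75   78   25   37   91   69]
tray ((572.765380859375, -221.73977661132812), (231.02682495117188, 289.96246337890625), 74.21107482910156)
90
bracket [   0.2634    0.9647  543.497  -210.4991] -0.2665479
ext [-60.4073 -56.4594   4.5391  51.0543  68.0796] z [0.0864 0.092  0.0951]
```

```bash
python3 - <<'E'
from h import *
F=np.load("topB.npz");d,dm=F["d"],F["dm"]
k=np.round((1-d/np.maximum(dm,1e-6))*40); k[np.abs(1-d/np.maximum(dm,1e-6))<.012]=0
d=d/np.clip(1-k/40,.2,None); np.savez("topC.npz",p=F["p"],d=d)
C=cloud("top",d)
print((C[186:197,358:372,2]*1e4).astype(int))
R=np.zeros((420,560),bool);R[120:250,300:425]=1
m=R&(C[:,:,2]>0.009)&(C[:,:,2]<0.2)
m=cv2.morphologyEx(m.astype(np.uint8),cv2.MORPH_OPEN,np.ones((5,5)))
n_,l,st,ce=cv2.connectedComponentsWithStats(m);i=1+np.argmax(st[1:,4])
low=(l==i)&(C[:,:,2]<.03)
r=cv2.minAreaRect(C[low][:,:2].astype(np.float32)*1000);print("tray",r)
b=np.zeros_like(R);b[180:210,340:390]=1
bm=b&(C[:,:,2]>0.0885)&(C[:,:,2]<.1)
B=C[bm];vx=cv2.fitLine(B[:,:2].astype(np.float32)*1000,cv2.DIST_HUBER,0,.01,.01).ravel();print(len(B),"bracket",vx,np.arctan2(-vx[0],vx[1]) )
t=(B[:,:2]*1000-vx[2:])@vx[:2];print("ext",np.sort(t)[[0,1,2,-3,-2,-1]],"z",np.percentile(B[:,2],[5,50,95]))
for yaw in(-.2665,-.2755):
  ux=np.array([np.cos(yaw),np.sin(yaw)]);uy=np.array([-ux[1],ux[0]])
  s=B[:,:2]@ux*1000;print("yaw",yaw,"bracket ux",np.percentile(s,[5,50,95]))
  hs=np.zeros_like(R);hs[155:200,330:400]=1;hm=hs&(C[:,:,2]>.06)&(C[:,:,2]<.075)
  s=C[hm][:,:2]@ux*1000;y=C[hm][:,:2]@uy*1000
  hh=(s>B[:,:2].dot(ux).mean()*1000+35);print("heatsink front",np.sort(s[hh])[:12],"y",y[hh].min(),y[hh].max())
  Z=C[189:196,361:370].reshape(-1,3)
  h=Z[(Z[:,2]>.06)&(Z[:,2]<.086)]
  X=np.c_[h[:,:2]@ux,h[:,:2]@uy,h[:,2]]*1000
  print(X[np.argsort(X[:,1])])
E
```

```text
[[126 143 129 130 125 132 131 128 132 131 129 150 183 211]
 [127 139 135 133 129 133 130 123 135 133 132 135 147 133]
 [128 137 128 132 138 128 128 136 139 133 132 140 123 137]
 [131 135 130 126 721 737 765 756 138 132 128 132 124 130]
 [134 126 134 137 727 749 770 796 782 763 126 131 141 138]
 [128 128 132 129 737 760 781 792 773 769 762 140 132 135]
 [135 129 139 139 700 746 759 781 773 769 757 139 125 140]
 [923 924 919 134 721 745 762 767 757 733 712 131 135 135]
 [879 913 913 921 922 922 755 760 757 719 135 135 130 132]
 [781 816 830 866 905 928 917 920 924 920 121 125 138 140]
 [665 716 762 788 800 824 862 888 914 929 910 918 917 130]]
tray ((573.8203125, -221.68556213378906), (228.19134521484375, 268.52008056640625), 74.16129302978516)
68 bracket [   0.2742    0.9617  542.7628 -214.9196] -0.2777221
ext [-53.6845 -51.1438 -50.4792  52.8102  54.7068  55.4987] z [0.0898 0.092  0.0928]
yaw -0.2665 bracket ux [578.4219 580.1567 582.4173]
heatsink front [629.6434 629.8391 629.9728 629.9742 630.021  630.0441 630.1078 630.1251
 630.1649 630.197  630.2099 630.2211] y -148.0158197353313
[... 1639 characters left out ...]
 77.35  ]
 [588.3511 -59.3921  76.0299]
 [599.6112 -58.7747  78.2797]
 [590.9146 -58.5533  76.7497]
 [593.302  -57.6449  78.1152]
 [587.6482 -56.7765  75.5261]
 [595.7534 -56.7638  79.2348]
 [598.4048 -55.962   79.6193]
 [590.2127 -55.9378  76.246 ]
 [602.2658 -55.6237  75.6452]
 [593.0552 -55.2085  75.9361]
 [595.2238 -54.2162  78.1093]
 [598.2807 -53.5677  77.0256]
 [589.8212 -53.4419  74.5828]
 [601.1696 -52.8515  76.5724]
 [592.5732 -52.6742  74.6179]
 [594.9394 -51.7582  76.078 ]
 [598.0132 -51.1106  74.9437]
 [589.644  -51.0228  72.1109]
 [592.9763 -50.4711  70.0102]
 [601.0988 -50.4631  73.791 ]
 [594.725  -49.3196  73.7805]
 [597.7772 -48.6582  72.7378]
 [600.7021 -47.9464  72.1801]]
```

```bash
python3 - <<'E'
from h import *
F=np.load("topC.npz");C=cloud("top",F["d"]);S=np.load("sideA.npz");CS=cloud("side",S["d"])
yaw=-.2765;ux=np.array([np.cos(yaw),np.sin(yaw)]);uy=np.array([-ux[1],ux[0]])
U=lambda A:np.c_[A[:,:2]@ux,A[:,:2]@uy,A[:,2]]*1000
B=C[180:210,340:390].reshape(-1,3);B=U(B[(B[:,2]>.0885)&(B[:,2]<.1)])
print("bracket y ext",np.sort(B[:,1])[[0,1,-2,-1]],"x",np.percentile(B[:,0],[2,50,98]))
hs=C[155:200,330:400].reshape(-1,3);hs=U(hs[(hs[:,2]>.06)&(hs[:,2]<.075)]);print("hs y",hs[:,1].min(),hs[:,1].max())
H=U(C[188:197,360:371].reshape(-1,3));H=H[(H[:,2]>65)&(H[:,2]<86)]
g=H[(H[:,0]>593.8)&(H[:,0]<601.3)];g=g[np.argsort(g[:,1])]
i=np.argsort(g[:,2])[-2:];yr=g[i,1].mean();print("ridge",yr)
L=g[(g[:,1]<yr+.5)&(g[:,1]>yr-10)];R=g[(g[:,1]>yr-.3)]
for A in(L,R):
    c=np.polyfit(A[:,1],A[:,2],1);print(len(A),c,np.degrees(np.arctan(c[0])))
from scipy.optimize import least_squares
def res(v,z0=68.0):
    yc,dz,ph=v
    a=np.array([np.pi/3,2*np.pi/3])-0+ph   # flat normals
    z=np.min([ (9.5-(g[:,1]-yc)*np.cos(t))/np.sin(t) for t in a],0)
    return g[:,2]-(z0+dz+z)
r=least_squares(res,[-58,0,-.2],loss="soft_l1");print("fit",r.x,np.sqrt(np.mean(res(r.x)**2)))
for z0 in(67.,69.):
  r=least_squares(lambda v:res([v[0],0,v[1]],z0),[-58,-.2],loss="soft_l1");print(z0,r.x)
# sleeve
sl=H[(H[:,0]>587)&(H[:,0]<592.5)];print("sleeve",sl[np.argsort(sl[:,1])])
# side cloud bracket & heatsink
b=CS[150:185,262:300].reshape(-1,3);b=U(b[(b[:,2]>.0885)&(b[:,2]<.1)]);print("side bracket x",np.percentile(b[:,0],[2,50,98]),"y",b[:,1].min(),b[:,1].max(),"z",np.median(b[:,2]))
h=CS[140:200,238:280].reshape(-1,3);h=U(h[(h[:,2]>.066)&(h[:,2]<.076)]);h=h[h[:,0]>600];print("side hs x",np.sort(h[:,0])[:8],h[:,1].min(),h[:,1].max())
# variac
for n,A,(x,y,w,hh) in(("top",C,(180,150,75,80)),("side",CS,(215,220,82,85))):
    q=A[y:y+hh,x:x+w].reshape(-1,3)
    t=q[(q[:,2]>.107)&(q[:,2]<.117)];c,rad=cv2.minEnclosingCircle(t[:,:2].astype(np.float32))
    k=q[(q[:,2]>.144)];rr=cv2.minAreaRect(k[:,:2].astype(np.float32)*1000)
    print(n,"drum",c,rad,np.median(t[:,2]),"bar",len(k),np.median(k[:,2]),rr,k[:,:2].mean(0))
E
```

```text
bracket y ext [-112.2717 -109.7302   -3.8785   -3.0899] x [579.2637 580.8224 583.2364]
hs y -141.71208998400985 32.593684109471404
ridge -55.7658320733143
10 [ 0.3635 99.3542] 19.97443477965301
10 [-0.9259 28.2731] -42.79754873127147
fit [-57.2971   0.323   -0.1772] 0.9338411816761462
67.0 [-57.393    0.0714]
69.0 [-57.6807  -0.1918]
sleeve [[591.1791 -64.5987  71.9773]
 [589.3325 -61.5067  75.7229]
 [592.0813 -60.7405  75.7555]
 [588.4102 -58.8037  76.0299]
 [590.9728 -57.9623  76.7497]
 [587.7047 -56.1888  75.5261]
 [590.2683 -55.3475  76.246 ]
 [589.8743 -52.8521  74.5828]
 [589.6947 -50.4332  72.1109]]
side bracket x [583.1097 584.1783 587.3129] y -108.54427198884748 -1.1199364221815473 z 92.46720830529847
side hs x [602.5843 603.1186 603.1616 603.3664 634.7407 635.0019 635.1849 635.2646] -141.66126665136449 29.857083355911428
top drum (0.5480047464370728, 0.19436848163604736) 0.06975974887609482 0.11083388176057318 bar 120 0.15274356792183896 ((547.6416015625, 194.4250030517578), (13.701214790344238, 56.594825744628906), 62.518882751464844) [0.5468 0.1939]
side drum (0.5516587495803833, 0.19553615152835846) 0.07006146758794785 0.11107064788752441 bar 127 0.15257297875961606 ((551.3627319335938, 196.36399841308594), (13.889137268066406, 55.2449951171875), 63.13136291503906) [0.5502 0.1987]
```

```bash
cat >> h.py <<'E'
def down(a):
    x=np.array([0,0,-1.]);z=np.array([np.cos(a),np.sin(a),0]);return np.c_[x,np.cross(z,x),z]
DC=np.array([.5498,.1953])
yaw=-.2765
def boltR(ph,flip=0):
    ux=np.array([np.cos(yaw),np.sin(yaw),0]);uy=np.array([-ux[1],ux[0],0]);k=np.array([0,0,1.])
    x=-(np.cos(ph)*k-np.sin(ph)*uy); z=np.cos(ph)*uy+np.sin(ph)*k
    if flip:z=-z
    return np.c_[x,np.cross(z,x),z]
E
python3 - <<'E'
from h import *
bar=np.radians(-27.3)
for f in(1,-1):
  for t in(0,.4,.75,.85):
    a=bar+f*np.pi/2+t
    print(f,t,inverse_kinematics([*DC,.15],down(a)),inverse_kinematics([*DC,.28],down(a)) is not None)
ux=np.array([np.cos(yaw),np.sin(yaw)]);uy=np.array([-ux[1],ux[0]])
c=.5988*ux-.0565*uy;print(c)
for f in(0,1):
  for h in (0,.12):
    R=boltR(-.19,f);print(f,inverse_kinematics(np.r_[c,.068]-R[:,0]*(.006+h),R))
E
```

```text
1 0 [ 0.3771  0.7459 -1.1689  1.8183  0.7677  1.1182  0.0258] True
1 0.4 [ 0.3712  0.7374 -1.1557  1.8186  0.7571  1.1103  0.4342] True
1 0.75 [ 0.2883  0.6456 -0.9921  1.8225  0.6294  1.0268  0.8868] True
1 0.85 [ 0.2883  0.6456 -0.9921  1.8225  0.6294  1.0268  0.9868] True
-1 0 [-0.8094  0.4728  0.5272  1.8863 -0.3064  0.8627 -2.1756] True
-1 0.4 [ 0.1309  0.5442 -0.7376  1.8306  0.4459  0.9396 -2.4522] True
-1 0.75 [ 0.1429  0.55   -0.7556  1.83    0.4583  0.9444 -2.1126] True
-1 0.85 [ 0.1558  0.5565 -0.7752  1.8293  0.4718  0.9499 -2.024 ] True
[ 0.5606 -0.2178]
0 [ 0.6524  0.6481 -0.6095  1.8491  0.7142  0.9048  0.9345]
0 [ 0.6736  0.5045 -0.6825  1.7647  0.5647  1.0915  1.0467]
1 [ 0.2523  0.5645 -0.0568  1.8739  0.3275  0.7451 -1.8895]
1 [ 0.3356  0.4243 -0.2153  1.7848  0.3314  0.994  -1.8988]
```

```bash
python3 - <<'E'
from h import *
a=np.radians(-27.3)+np.pi/2
movep([*DC,.26],down(a)); s=sense();print(s["time_s"],s["position"],s["joint_pos"])
print(move_l([*DC,.15],feed=.12,until_force=10))
s=sense();print(s["time_s"],s["position"],s["wrist_force"])
command_gripper(.03,30)
s=sense();print(s["time_s"],s["wrist_force"],s["finger_gap"])
p,d=camera("side");cv2.imwrite("pics/g1.png",cv2.resize(p[200:310,200:310,::-1],None,fx=5,fy=5,interpolation=cv2.INTER_CUBIC))
E
```

```text
6.5333 [0.5503 0.1944 0.2598] [ 0.3722  0.5498 -1.113   1.7106  0.5237  1.2164  0.22  ]
False
7.6 [0.5503 0.1957 0.1508] [1.0993 0.1329 0.2009]
8.175 [ 0.1939 -0.3824 -0.4026] 0.03002319200424757
```

View pics/g1.png

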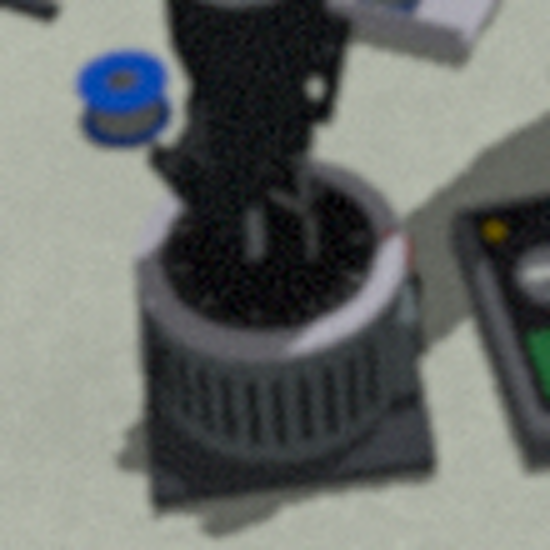

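The jaws straddle the bar on the grey variac, with the fingers near side pixel (250,245) and no contact force yet. I grip and then turn anticlockwise in steps, watching the moment.

```bash
python3 - <<'E'
from h import *
a=np.radians(-27.3)+np.pi/2
command_gripper(0.0,40)
s=sense();print(s["time_s"],s["wrist_force"],s["ft_torque"],s["finger_gap"],s["position"])
p0=s["position"]
for t in(.15,.3,.45,.55,.62,.68,.74,.80,.86,.92):
    move_l(p0,down(a+t))
    s=sense();print(t,round(s["time_s"],2),s["wrist_force"],s["ft_torque"],round(s["finger_gap"],4),np.degrees(np.arctan2(s["tcp_rot"][1,2],s["tcp_rot"][0,2])-a).round(1))
    if abs(s["ft_torque"][2])>.5: break
E
```

```text
8.5 [0.0882 0.0698 0.5167] [-0.0084  0.0425 -0.0138] 0.013343393290336594 [0.5499 0.1954 0.1501]
0.15 8.8 [0.0644 0.641  0.3892] [ 0.0002 -0.0777  0.024 ] 0.0134 8.5
0.3 9.1 [ 0.4967 -0.2081  1.408 ] [ 0.1628 -0.0885  0.0902] 0.0131 17.0
0.45 9.4 [ 1.0599  1.07   -0.1504] [ 0.2299 -0.1687  0.0192] 0.0132 25.5
0.55 9.65 [ 0.5682  3.0172 -0.1685] [ 0.4094 -0.1803  0.028 ] 0.0131 31.3
0.62 9.9 [ 1.0237  1.4602 -1.4484] [ 0.5924 -0.2527  0.0251] 0.0134 35.3
0.68 10.15 [ 1.4715  2.4448 -1.6188] [ 0.765  -0.2892 -0.0002] 0.0132 38.8
0.74 10.4 [ 1.4812  4.016  -2.7853] [ 0.8672 -0.362   0.0841] 0.0133 42.3
0.8 10.65 [ 1.1862  4.6056 -1.1311] [ 1.1009 -0.2336 -1.4248] 0.0131 45.4
```

The moment jumped to -1.4 N m at 0.79 rad, which matches the zero stop I predicted (0.72 to 0.78). I release while still loaded against the stop, lift, and check.

```bash
python3 - <<'E'
from h import *
command_gripper(.04)
s=sense();p=s["position"].copy();print(s["time_s"],s["ft_torque"])
p[2]=.26;move_l(p,feed=.2)
R=boltR(-.19,0)
ux=np.array([np.cos(yaw),np.sin(yaw)]);uy=np.array([-ux[1],ux[0]])
c=np.r_[.6*ux-.0565*uy,.068]
movep(c-R[:,0]*(.006+.13),R)
s=sense();print(s["time_s"],s["position"],s["joint_pos"],s["wrist_force"])
f=[camera("top") for _ in range(4)];f2=[camera("side") for _ in range(4)]
T=np.mean([a for a,_ in f],0);S=np.mean([a for a,_ in f2],0)
d=np.median([b for _,b in f],0);ds=np.median([b for _,b in f2],0)
for n,dd,(x,y,w,hh) in(("top",d,(180,150,75,80)),("side",ds,(215,220,82,85))):
    q=cloud(n,dd)[y:y+hh,x:x+w].reshape(-1,3);k=q[q[:,2]>.144];k=k[k[:,2]<.165]
    print(n,cv2.minAreaRect(k[:,:2].astype(np.float32)*1000))
i=np.clip(T*1.5,0,255).astype(np.uint8)[155:230,185:255,::-1]
j=S.astype(np.uint8)[110:220,200:310,::-1]
cv2.imwrite("pics/r1.png",np.hstack([cv2.resize(i,(373,400),interpolation=2),cv2.resize(j,(400,400),interpolation=2)]))
cv2.imwrite("pics/r2.png",T.astype(np.uint8)[:,:,::-1])
E
```

```text
11.025 [0.0595 0.0028 0.0004]
13.1917 [ 0.5693 -0.1913  0.202 ] [ 0.907   0.6493 -1.0838  1.7404  0.786   1.2616  0.8721] [0.3509 0.1889 0.6609]
top ((548.3516845703125, 194.400390625), (57.69078063964844, 13.944097518920898), 15.086238861083984)
side ((551.5314331054688, 196.5020294189453), (55.37986373901367, 14.976847648620605), 15.06439208984375)
```

View pics/r1.png

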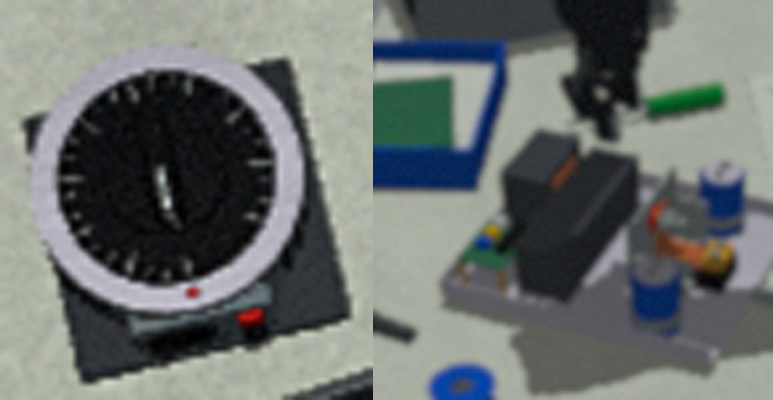

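View pics/r2.png

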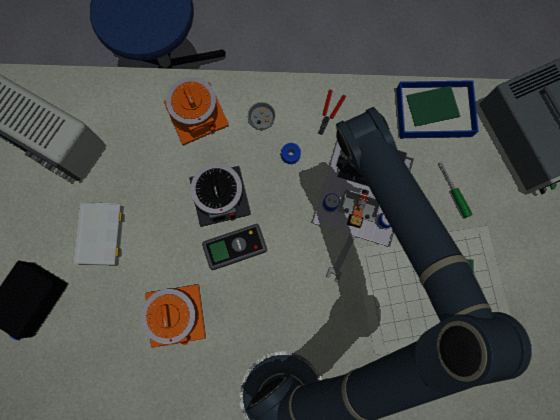

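```bash
python3 - <<'E'
from h import *
r=plane("top",221.2,209.9,.112)[:2];v=np.array([.548,.1944])-r;print("variac yaw by red mark deg",np.degrees(np.arctan2(v[1],v[0])),np.linalg.norm(v))
R=boltR(-.19,0)
ux=np.array([np.cos(yaw),np.sin(yaw)]);uy=np.array([-ux[1],ux[0]])
c=np.r_[.601*ux-.0565*uy,.068]
command_gripper(.045,20)
move_l(c-R[:,0]*(.006+.06),R,feed=.12)
s0=sense();print(s0["time_s"],s0["wrist_force"],s0["finger_gap"])
print(move_l(c-R[:,0]*.006,feed=.06,until_force=6))
s=sense();print(s["time_s"],s["position"],(c-R[:,0]*.006),s["wrist_force"])
f2=[camera("side") for _ in range(3)];S=np.mean([a for a,_ in f2],0)
j=np.clip(S*1.4,0,255).astype(np.uint8)[120:210,225:325,::-1]
cv2.imwrite("pics/b1.png",cv2.resize(j,None,fx=7,fy=6.6,interpolation=2))
E
```

```text
variac yaw by red mark deg 15.935177762893455 0.06343142285843167
14.55 [0.2749 0.103  0.2515] 0.045097306564703045
False
15.7 [ 0.5634 -0.2172  0.0743] [ 0.5631 -0.2173  0.0739] [0.9071 0.0589 0.4007]
```

View pics/b1.png

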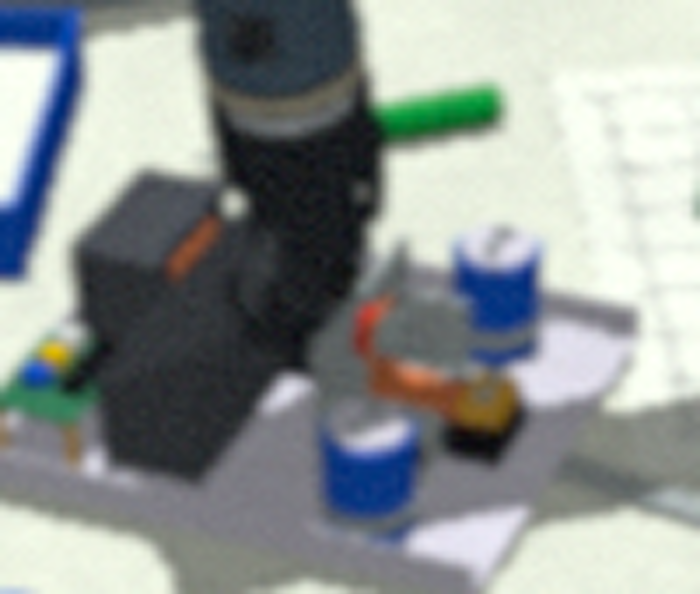

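The fingers are in the gap between the heat sink and the bracket (side view about (268,168)), and the wrist force stayed under 1 N. The dial bar reads 15.1° against 15.9° for the red mark, so it is at zero. I close in steps, checking for one-sided contact.

```bash
python3 - <<'E'
from h import *
for g in(.026,.023,.0215,.0205):
    command_gripper(g,20);s=sense();R=s["tcp_rot"]
    print(g,round(s["time_s"],2),"gap",round(s["finger_gap"],4),"F tool",R.T@s["wrist_force"],"M",R.T@s["ft_torque"])
    if abs((R.T@s["wrist_force"])[2])>3: break
E
```

```text
0.026 16.18 gap 0.0259 F tool [ 0.607  -0.3857  0.4713] M [-0.0366 -0.1819  0.0098]
0.023 16.39 gap 0.0229 F tool [ 0.0453  0.7133 -0.2415] M [-0.0053 -0.2209  0.0412]
0.0215 16.61 gap 0.0217 F tool [-0.3538 -0.3762  0.5297] M [ 0.0302 -0.2361 -0.0101]
0.0205 16.82 gap 0.0202 F tool [-0.864   0.3617 -0.2526] M [ 0.0664 -0.2251 -0.0012]
```

```bash
python3 - <<'E'
from h import *
for g in(.0199,.0196,.0193):
    command_gripper(g,20);s=sense();R=s["tcp_rot"]
    print(g,round(s["time_s"],2),"gap",round(s["finger_gap"],5),"F tool",R.T@s["wrist_force"],"M",R.T@s["ft_torque"])
E
```

```text
0.0199 17.04 gap 0.01995 F tool [ 0.4922 -0.0468 -0.503 ] M [-0.0148 -0.2272 -0.0349]
0.0196 17.26 gap 0.01935 F tool [ 0.2994  0.1415 -0.2978] M [-0.058  -0.336  -0.0098]
0.0193 17.48 gap 0.01931 F tool [-0.1855  0.226   1.2012] M [-0.0142 -0.4672  0.041 ]
```

```bash
python3 - <<'E'
from h import *
for n in(25,60,100):
    command_gripper(.0,n);sleep(.2);s=sense();R=s["tcp_rot"]
    print(n,round(s["time_s"],2),"gap",round(s["finger_gap"],5),"F tool",R.T@s["wrist_force"],"M",R.T@s["ft_torque"],s["position"])
print((boltR(-.19).T@R))
f2=[camera("side") for _ in range(3)];S=np.mean([a for a,_ in f2],0)
f=[camera("top") for _ in range(3)];T=np.mean([a for a,_ in f],0)
j=np.clip(S*1.4,0,255).astype(np.uint8)[120:210,225:325,::-1]
cv2.imwrite("pics/b2.png",cv2.resize(j,None,fx=7,fy=6.6,interpolation=2));cv2.imwrite("pics/b3.png",T.astype(np.uint8)[:,:,::-1])
E
```

```text
25 17.89 gap 0.01814 F tool [-0.54    1.0761  2.801 ] M [ 0.0092 -0.8659  0.0353] [ 0.5632 -0.2169  0.0739]
60 18.31 gap 0.01711 F tool [-1.6484  1.1323  3.7653] M [-0.004  -0.987   0.1616] [ 0.5632 -0.2169  0.074 ]
100 18.73 gap 0.01604 F tool [-4.0858  1.7886  3.4177] M [ 0.016  -1.0693  0.3324] [ 0.5632 -0.2168  0.0741]
[[ 1.      0.0002 -0.0005]
 [-0.0002  1.      0.0004]
 [ 0.0005 -0.0004  1.    ]]
```

View pics/b2.png

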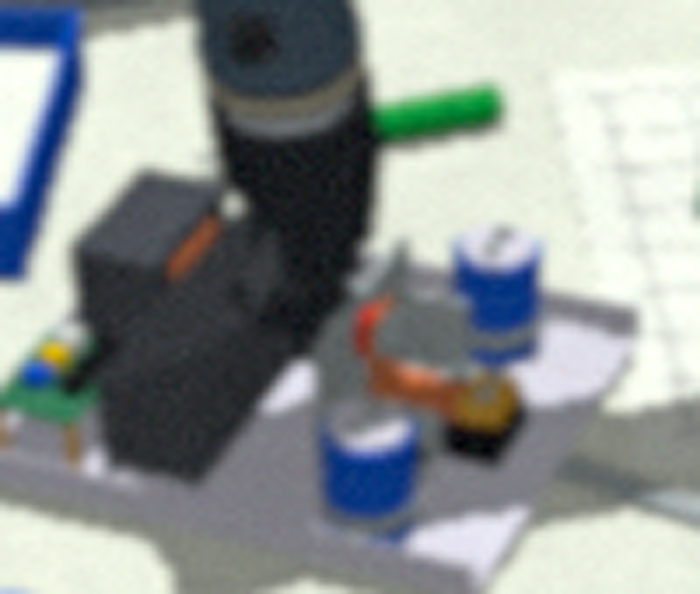

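View pics/b3.png

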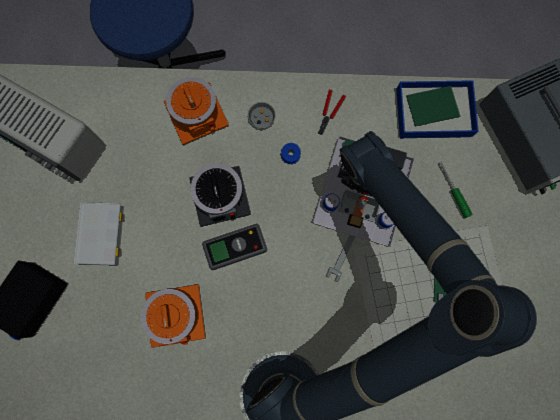

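```bash
python3 - <<'E'
from h import *
s=sense();print(s["time_s"],s["finger_gap"],s["wrist_force"]);finish_job()
E
```

```text
19.025 0.016255567548009327 [0.2688 5.2153 4.3492]
the job is handed in; nothing more can be done
```

I turned the transformer's dial to its zero stop first, then gripped the bolt's hex head at 100 N. I handed the job in at 19.0 s, still holding the head.

**Dial:** I turned it anticlockwise by about 0.79 rad, until the moment jumped from near zero to −1.4 N m at the stop. Afterwards both cameras put the bar at 15.1°, and the red zero mark reads 15.9°.

**Bolt:** From top-camera depth I measured the head as turned by about −0.19 rad; separate estimates gave −0.18 and −0.20. I tilted the jaws to match that angle. The fingers met the head at about 19.3 mm, against 19 mm across flats, so the bolt should have turned no more than about 2°.

**Checks that disagreed or could not be made:**
- **Cameras:** The two cameras differed by about 3.5 mm, so I used the mean. The side force while gripping stayed under 4 N.
- **Finger gap:** At 100 N it reads 16 mm, less than the head's 19 mm. I take this as the pads and fingers giving under the load.
- **Bolt view:** Neither camera could see the head or its yellow mark during the grip. That it did not turn rests on the alignment and the width at contact.

The other things on the bench look unmoved in the last top view.

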